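Load a bushing on its side into a gravity chute behind its stop blade

ROBOT

A 7-joint arm with a two-finger parallel gripper is mounted at the origin on a cart in front of the work surface, level with it; the furniture and walls round the work are solid. World frame = base frame: x ahead of the robot, y to its left, z up, the work surface at z = 0. Lengths are in m, angles in rad, forces in N, time in s.
With the tool pointing down it reaches from about 0.425 to 0.925 m from the base axis. Payload 6.8 kg.
Tool frame: the origin (TCP) lies midway between the tips of the shut fingers; the grasp point (between the pads) lies 19 mm behind it (arm.pinch_z is the distance from the TCP to the grasp point, in m); z points along the fingers, y is the line along which they close (so a half turn about z gives the same grasp; the last joint's range is limited). The gripper opens to 88 mm and grips with 3 to 60 N. Pads are 20 mm wide; open, the fingers measure 115 mm over their backs; the gripper's body (75 mm by 178 mm) begins 61 mm behind the grasp point.
Start: joints at [-1.354, 0.477, 0.022, 1.555, -0.011, 1.109, -0.083], TCP at [0.215, 0.64, 0.223] pointing down, gripper open.
Joint ranges: [-2.96, 2.96], [-0.34, 2.1], [-1.41, 1.46], [0.24, 2.44], [-1.37, 4.51], [0.17, 1.92], [-2.96, 2.96]. Speed limits (rad/s): [2.39, 2.39, 3.14, 3.14, 3.14, 3.14, 3.14].

INTERFACE

Orientations are given as [roll, pitch, yaw] about the fixed x, y, z axes, in that order (R = Rz(yaw) Ry(pitch) Rx(roll)).
In Python, from station import observe, eyes, order, arm gives the robot as it stands. The module is installed in compiled form; this text tells all that it offers.
- The arm moves only by the tool apply_moves, never from a script. Its argument "plan" is text: rows parted by semicolons, each of 4 numbers parted by spaces: the shift along the world's x, y, z in m, then the turn about the world's z in degrees. A call has 1 to 12 rows; each row shifts and turns the commanded pose from where the row before left it; what a row does not reach is not made up. A row lasts 1/8 s, in which the tool goes at most 62.5 mm and 10.7 degrees, less where a joint would pass 70% of its speed; a pose out of reach is approached as far as the arm can. A call is refused whole if a number of a shift passes 0.0625 or a number of a turn 10.7, either way. A call with a gripper value outside its range is refused whole. "claw" is the closure, from 0 (fully open) to 1 (shut), set as the call begins (left out, the last holds). The fingers move at their own pace and stop on an object; the grip force is fixed at half the most. Time passes only in rows, so rows that do not move let the fingers close. It gives the time, the measured TCP pose, the force, the opening and the grip force at its end, in the units of the state.
- observe(): the state, without advancing time (a new reading comes with each control period).
- eyes.camera(name): name is "side" or "top" or "wrist"; returns the picture (480x640x3 uint8, blue, green, red); there is no depth.
- eyes.camera_params(name): a dict with "fx", "fy", "cx", "cy" (pixels), "R" (3x3) and "t" (3): a world point X has camera coordinates R X + t; the wrist camera has in their place "mount" (4x4, takes a point from camera to tool coordinates, whose origin is the TCP and whose axes are the flange's). Camera axes: x right, y down, z forward; pixel columns grow to the right and rows downward; lengths in m; the calibration is good to about 2 mm. A picture is of the moment at which its call begins: read the wrist's pose just before it. camera_params takes no time and is no camera call.
- order.job_done(): hands the job in; it is judged then, once.
The state is a dict: "time_s": time; "joint_pos": joint angles; "dq": joint speeds; "joint_efforts": joint torques, N m; "position": TCP position; "orientation": TCP orientation; "wrist_force": force on the tool from outside, world axes, zero at the start; "torque": the same for the moment, N m; "opening": opening from 0.0 (shut) to 1.0 (fully open); "finger_force": force on a finger pad.
Only numpy, scipy, OpenCV 4.12 (cv2) and the standard library are available. Lean on these libraries where they do the work, as an engineer would, in place of code of your own. Each camera call takes 0.05 s, during which the arm holds its last target. There are 200 camera calls.

TASK

Get the bench feeder ready: first take the stop blade from its rest, push it fully home in the slot across the sloping chute and let it go, so that nothing can roll past into the bin. Then stand the brass bushing on the small loading deck and let go of it; from there bring it over the lip onto its side in the chute, square to it, and roll it down so that it comes to rest against the blade. It is best tipped and rolled with closed fingers. Leave the loupe, the steel knob and the gauge block where they are.

Things in the scene. Friction and masses are not known exactly. Their poses are not given: they have to be found in the camera images.
- feeder: The bench feeder, fixed: a blue level deck on legs, behind it a level landing strip with a back board, which runs on into a sloping aluminium chute with a small blue bin at its low end. Origin on the desk under the chute's centre line. x runs across the chute, from the deck to the back board; y along the chute, uphill seen from above; z up. Highest point 150 mm.
- deck_mid (a point): Good standing place for the bushing: a point on the deck's level top, 99.5 mm above the desk; axes as the feeder's. The deck reaches 35 mm to -x, 27 mm to +x (to the lip), 32 mm to -y and 38 mm to +y of it.
- lip_top (a point): Middle of the steel lip's top, 28.5 mm to +x of deck_mid; axes as the feeder's. Lip 4 mm thick, 2.5 mm proud of the deck. Behind it lies the level strip, 2.8 mm below the lip, 31 mm wide up to the back board (47 mm above the lip); it reaches from y = -22 mm, where the 18 degree slope begins, to +63 mm, where it is open. Past -22 mm the bushing rolls by itself.
- slot (a point): Centre of the blade slot, on the chute floor's surface. x across the chute (as the feeder's), y uphill along the floor, z square to the floor, so leaning 18 degrees from vertical towards the low end. The slot is square to the floor: 8 mm wide along the chute, 48 mm long across it (notched into both walls), with a sill 6 mm below the floor.
- slot_mouth (a point): Centre of the slot's mouth, level with the wall tops, 26 mm above slot along its z; same axes. The chute is 31 mm wide between walls 26 mm high, in line with the strip. The slope begins 95 mm uphill of the slot; the near wall begins there, with a rounded end, so a bushing still lying on the lip or askew jams on it.
- stop_blade: Loose steel plate, 46 mm (its x) by 5 mm (its y) by 40 mm high (its z), with a red ribbed grip block on top, 24 x 14 x 24 mm (z from 40 to 64 mm). Origin at the centre of the plate's lower edge. 60 g. It starts upright in its rest. Home in the slot its lower edge stands on the sill, 6 mm below the chute floor, with its axes along those of the slot (or turned by half a turn about z).
- blade_rest: Fixed grey block, 80 (x) x 36 (y) x 26 mm high, origin at the centre of its underside; the blade stands in a slot in its top, 49 x 8 mm, whose bottom is 6 mm above the desk. The blade lifts straight out.
- bushing: Brass bushing, 34 mm diameter, 26 mm high, about 100 g, standing on the desk at first. Origin at the centre of its lower end face, z its axis. It rolls only with its axis across the chute; its side is faceted, so it stays put on the level. On the deck a push at its rear side stops at the lip; fingers grip the side, so they must rise along it as it tips, to about 60 degrees, then push on over.
- bushing_mid (a point): Centre of the brass bushing, 13 mm above its lower end face. When it lies against the blade this point is 17 to 18 mm above the chute floor and about 18 mm uphill of the slot's centre.
- loupe: Bystander: black inspection loupe, 35 mm diameter, 40 mm high, origin under its centre.
- knob_part: Bystander: round steel knob, 36 mm diameter, 22 mm high, origin under its centre.
- gauge: Bystander: steel gauge block on edge, 9 x 30 x 35 mm high, origin under its centre.
There are look-alikes about, which are no part of the job. Of the things that look like the stop_blade, the larger one is meant.

How it is judged:
By the outcome, as a careful person would: the job done as asked, in the order asked, and still so for the second after the job is handed in, with the robot touching nothing.
It also fails if it takes over 72 s, if anything falls off the work surface, if the arm or the gripper's body presses on something with over 40 N, if the wrist force passes 120 N, or if a joint passes its speed limit or range.

## Working session

There is one attempt and no reset: what is moved stays moved. The work goes in short steps, Python scripts to look and compute and a tool call to move; the robot and the scene stay as the last step left them, time stands still between calls to the robot, and variables do not carry over. Pictures are saved under pics/ and viewed, at most 10 in all, crops included, and the job is handed in when it is done.

Besides the shell and the picture viewer there is one more tool, called after ">>>" as name(argument=value, ...) on one line, values as JSON. apply_moves: Moves the arm, as the interface text tells. Its arguments: {"type":"object","properties":{"plan":{"type":"string"},"claw":{"type":"number"}},"required":["plan"]}

```bash
mkdir -p pics; cat > h.py <<'E'
import numpy as np, cv2
from station import observe, eyes, order, arm
def ray(P,u,v):
    d=np.array([(u-P['cx'])/P['fx'],(v-P['cy'])/P['fy'],1.]);R=np.array(P['R']);t=np.array(P['t'])
    return -R.T@t, R.T@d
def onz(P,u,v,z):
    o,d=ray(P,u,v); return o+d*(z-o[2])/d[2]
def proj(P,X):
    c=np.array(P['R'])@np.array(X)+np.array(P['t']); return np.array([P['fx']*c[0]/c[2]+P['cx'],P['fy']*c[1]/c[2]+P['cy']])
def tri(P1,p1,P2,p2):
    o1,d1=ray(P1,*p1);o2,d2=ray(P2,*p2)
    s=np.linalg.lstsq(np.c_[d1,-d2],o2-o1,rcond=None)[0]
    a=o1+d1*s[0];b=o2+d2*s[1]; return (a+b)/2,np.linalg.norm(a-b)
E
python3 - <<'E'
from h import *
print(observe()); print(arm.pinch_z)
for n in ("side","top"):
    cv2.imwrite(f"pics/{n}0.png",eyes.camera(n)); P=eyes.camera_params(n); print(n,P, -np.array(P['R']).T@np.array(P['t']))
E
```

```text
{'time_s': 0.0, 'joint_pos': array([-1.35406825,  0.47780298,  0.02234401,  1.55643316, -0.01146092,
        1.10928167, -0.08307688]), 'dq': array([-1.18240404e-03,  1.00979886e-03,  2.69771555e-04,  8.44966634e-05,
       -6.20675333e-04, -5.12016215e-04,  5.66452199e-04]), 'joint_efforts': array([ 1.01455647e-03, -5.82850850e+01,  1.53507762e+00, -2.72615004e+01,
       -5.43703430e-02,  1.69666117e-02,  1.51351742e-04]), 'position': array([0.21526221, 0.63913122, 0.22168761]), 'orientation': array([-3.13980375e+00,  1.70157486e-04,  2.81682327e+00]), 'wrist_force': array([ 0.50908855, -0.26318269,  0.57371013]), 'torque': array([-0.02864943, -0.04084112, -0.01944826]), 'finger_force': 0.0, 'opening': 1.000741823220608}
0.0187
side {'fx': 464.571077549263, 'fy': 464.571077549263, 'cx': 322.5684009971873, 'cy': 235.00043704803025, 'R': array([[ 0.9932198 , -0.11617223, -0.00429517],
       [-0.05923087, -0.4739139 , -0.87857687],
       [ 0.10003069,  0.87287435, -0.47758165]]), 't': array([-0.56090882,  0.00739004,  1.14542064])} [ 0.44296624 -1.06146808  0.55111539]
top {'fx': 549.852018734143, 'fy': 549.852018734143, 'cx': 314.6533269841967, 'cy': 236.0287091122672, 'R': array([[-0.01477176, -0.99986403, -0.00732959],
       [-0.99773709,  0.01522042, -0.0654908 ],
       [ 0.06559345,  0.00634559, -0.99782625]]), 't': array([-0.22318617,  0.5553172 ,  1.3695729 ])} [ 0.46092869 -0.24029873  1.4013281 ]
```

View pics/side0.png

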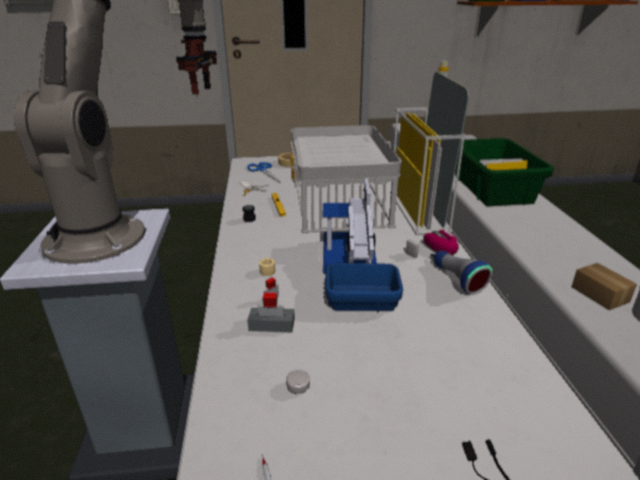

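View pics/top0.png

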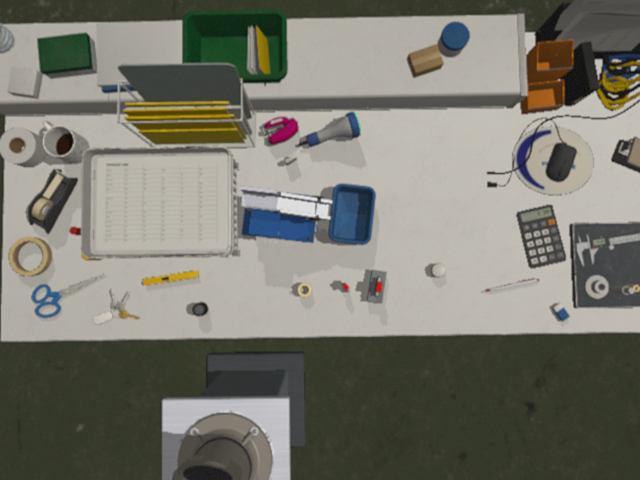

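Side: rest with blade at (271,317), feeder at (350,250), bushing (267,267). Top: bushing (304,290), small look-alike (342,287), rest and blade (375,286), deck (278,228), chute (300,203), bin (352,214). I'll zoom in on both.

```bash
python3 - <<'E'
from h import *
T=eyes.camera_params("top");S=eyes.camera_params("side")
t=cv2.imread("pics/top0.png");s=cv2.imread("pics/side0.png")
a=cv2.resize(t[175:315,235:395],(640,560),interpolation=cv2.INTER_CUBIC)
cv2.imwrite("pics/zt.png",a)
b=cv2.resize(s[170:340,235:410],(700,680),interpolation=cv2.INTER_CUBIC)[:600]
cv2.imwrite("pics/zs.png",b)
for n,u,v,z in [("bush",304,290,.026),("rest",375,286,.026),("blade",378,286,.07),("deck",278,228,.0995),("slot",318,203,.1),("traycorner",237,255,.13)]:
    print(n,onz(T,u,v,z).round(3))
M=eyes.camera_params("wrist");print(M)
E
```

```text
bush [ 0.417 -0.203  0.026]
rest [ 0.424 -0.38   0.026]
blade [ 0.425 -0.383  0.07 ]
deck [ 0.567 -0.145  0.099]
slot [ 0.625 -0.241  0.1  ]
traycorner [ 0.503 -0.052  0.13 ]
{'fx': 364.8161656393816, 'fy': 364.8161656393816, 'cx': 315.8500323956378, 'cy': 240.30321446803944, 'mount': array([[ 9.59883718e-04, -9.68880540e-01, -2.47526925e-01,
         6.73268370e-02],
       [ 9.99999537e-01,  9.47563370e-04,  1.68901074e-04,
         8.63379592e-04],
       [ 7.09024830e-05, -2.47526972e-01,  9.68881000e-01,
        -1.63055150e-01],
       [ 0.00000000e+00,  0.00000000e+00,  0.00000000e+00,
         1.00000000e+00]])}
```

View pics/zt.png

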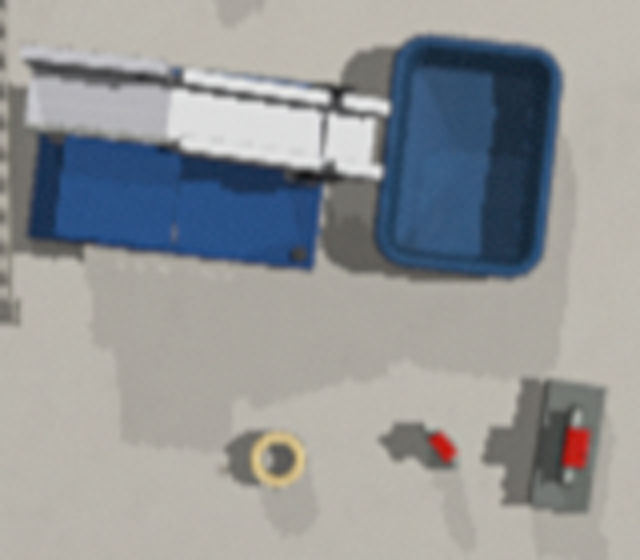

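View pics/zs.png

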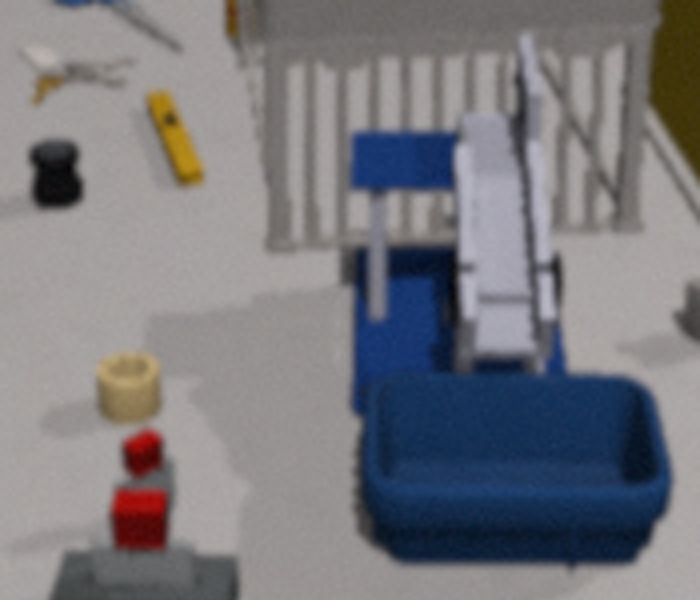

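Zoomed: the deck is the left blue part, with the chute above it and the slot at about top pixel (317,207). Feeder yaw is only a few degrees. Next I move the wrist camera over the work.

>>> apply_moves(plan="0.021 -0.053 0.010 -6; 0.021 -0.053 0.010 -6; 0.021 -0.053 0.010 -6; 0.021 -0.053 0.010 -6; 0.021 -0.053 0.010 -6; 0.021 -0.053 0.010 -6; 0.021 -0.053 0.010 -6; 0.021 -0.053 0.010 -6; 0.021 -0.053 0.010 -6; 0.021 -0.053 0.010 -6; 0.021 -0.053 0.010 -6; 0.021 -0.053 0.010 -6")

```text
time_s: 1.6
position: [0.4675, 0.0019, 0.343]
orientation: [3.141, -0.001, 1.557]
wrist_force: [0.4, 0.8, -0.8]
opening: 0.997
finger_force: 0.0
```

>>> apply_moves(plan="0 -0.05 0 0; 0 -0.05 0 0; 0 -0.05 0 0; 0 -0.05 0 0; 0 -0.05 0 0; 0 0 0 0; 0 0 0 0")

```text
time_s: 2.48
position: [0.4673, -0.2456, 0.3423]
orientation: [-3.141, -0.001, 1.56]
wrist_force: [-0.4, 0.9, 0.6]
opening: 1.0
finger_force: 0.0
```

```bash
cat >> h.py <<'E'
from scipy.spatial.transform import Rotation as Rn
def wrist(name):
    o=observe(); im=eyes.camera("wrist"); P=dict(eyes.camera_params("wrist"))
    T=np.eye(4);T[:3,:3]=Rn.from_euler('xyz',o['orientation']).as_matrix();T[:3,3]=o['position']
    W=np.linalg.inv(T@P['mount']);P['R']=W[:3,:3];P['t']=W[:3,3]
    cv2.imwrite(f"pics/{name}.png",im); np.save(f"pics/{name}.npy",P,allow_pickle=True); return im,P
def load(name): return cv2.imread(f"pics/{name}.png"),np.load(f"pics/{name}.npy",allow_pickle=True).item()
E
python3 -c "
from h import *
wrist('w1')"
```

```text
(no output)
```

View pics/w1.png

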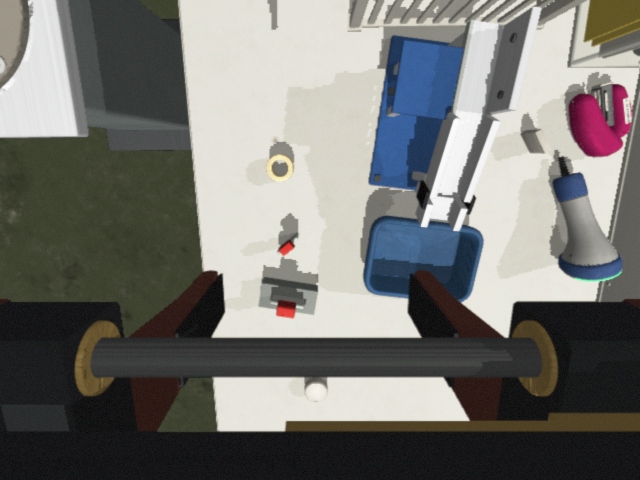

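Wrist view: bushing (280,168), rest (290,290) with red grip (286,310), deck (425,75), slot notches (422,195)–(471,205).

```bash
python3 - <<'E'
from h import *
im,P=load('w1')
hsv=cv2.cvtColor(im,cv2.COLOR_BGR2HSV)
# bushing
m=cv2.inRange(hsv,(15,60,120),(35,255,255));m[:, :240]=0;m[:,330:]=0;m[:130]=0;m[210:]=0
c=max(cv2.findContours(m,0,1)[0],key=cv2.contourArea);(u,v),r=cv2.minEnclosingCircle(c);print("bush",u,v,r,onz(P,u,v,.026).round(4))
m=cv2.inRange(hsv,(0,150,100),(8,255,255))|cv2.inRange(hsv,(172,150,100),(180,255,255));m[:,:240]=0;m[:,330:]=0
for c in cv2.findContours(m,0,1)[0]:
    if cv2.contourArea(c)>20:
        q=cv2.boxPoints(cv2.minAreaRect(c));print("red",q.round(1).tolist(),[onz(P,*p,.07).round(4).tolist() for p in q])
m=cv2.inRange(hsv,(95,120,60),(125,255,255));m[:, :360]=0;m[210:]=0;m[:,480:]=0
C=np.zeros((600,800,3),np.uint8)
f=cv2.resize(im[0:220,370:550],(486,594),interpolation=cv2.INTER_CUBIC);C[:594,:486]=f
g=cv2.resize(im[250:330,250:330],(304,304),interpolation=cv2.INTER_CUBIC);C[:304,490:794]=g
cv2.imwrite("pics/c1.png",C)
E
```

```text
bush 279.71875 167.0625 13.314396858215332 [ 0.4214 -0.2016  0.026 ]
red [[276.20001220703125, 314.6000061035156], [277.6000061035156, 305.1000061035156], [294.5, 307.5], [293.1000061035156, 317.0]] [[0.4147, -0.3874, 0.07], [0.4169, -0.374, 0.07], [0.4387, -0.3776, 0.07], [0.4366, -0.391, 0.07]]
red [[278.3999938964844, 249.1999969482422], [289.6000061035156, 240.8000030517578], [294.0, 246.6999969482422], [282.79998779296875, 255.10000610351562]] [[0.4206, -0.2993, 0.07], [0.4348, -0.2887, 0.07], [0.4401, -0.2963, 0.07], [0.4259, -0.307, 0.07]]
```

View pics/c1.png

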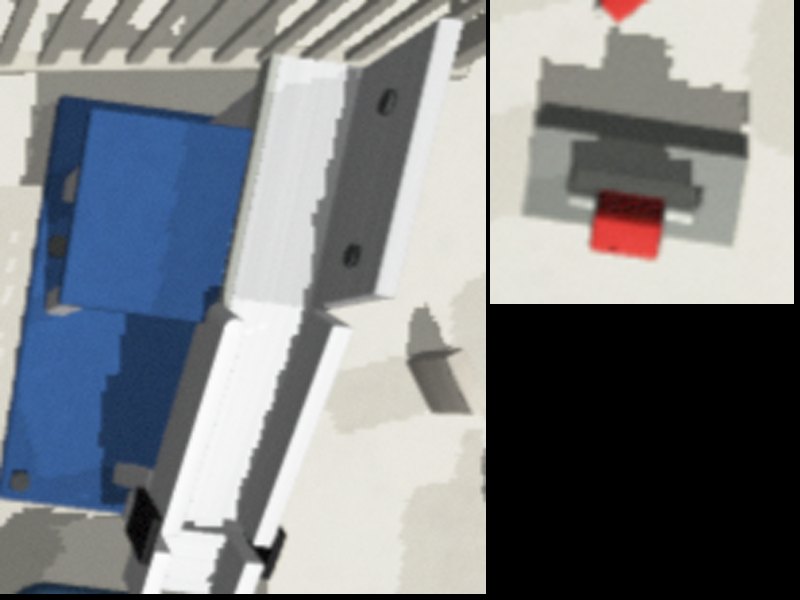

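Composite: deck top corners at pane (93,110), (62,303), (200,322), near the wall start; rest top corners (540,127), (748,158), (735,246), (524,214). I'll fit the feeder frame from these and check it by projection.

```bash
python3 - <<'E'
from h import *
im,P=load('w1')
f=lambda x,y:(370+x/2.7,y/2.7)
g=lambda x,y:(250+(x-490)/3.8,250+y/3.8)
A=onz(P,*f(93,110),.0995);B=onz(P,*f(62,303),.0995);C=onz(P,*f(200,322),.0995)
print("deck",A,B,C,"AB",np.linalg.norm(A-B))
q=[onz(P,*g(*p),.026) for p in [(540,127),(748,158),(735,246),(524,214)]]
print("rest",np.mean(q,0),[np.linalg.norm(q[i]-q[i-1]).round(4) for i in range(4)],np.degrees([np.arctan2(*(q[1]-q[0])[1::-1]),np.arctan2(*(q[2]-q[3])[1::-1])]))
yd=np.degrees(np.arctan2(*((A-B)[[0,1]]*[-1,1])));print("yaw AB",yd,"BC",np.degrees(np.arctan2(*(C-B)[1::-1])))
# second edges: strip/slope line and back-board base, z=.0992
for n,p in dict(sl0=(230,303),sl1=(316,305),bb0=(350,65),bb1=(316,305),st=(270,55)).items(): print(n,onz(P,*f(*p),.0992).round(4))
E
```

```text
deck [ 0.55847269 -0.07423463  0.0995    ] [ 0.54979403 -0.14239747  0.0995    ] [ 0.60420441 -0.14997838  0.0995    ] AB 0.06871311266058681
rest [ 0.42780804 -0.3849393   0.026     ] [np.float64(0.0353), np.float64(0.0775), np.float64(0.0358), np.float64(0.08)] [-9.61814927 -9.93337222]
yaw AB -7.2560013167620285 BC -7.93186872670558
sl0 [ 0.6155 -0.143   0.0992]
sl1 [ 0.6492 -0.1441  0.0992]
bb0 [ 0.6528 -0.06    0.0992]
bb1 [ 0.6492 -0.1441  0.0992]
st [ 0.6229 -0.0564  0.0992]
```

```bash
cat >> h.py <<'E'
def feeder(p):  # p: deck_mid x,y,yaw(rad) -> func local(mm from deck_mid, z abs mm)->world
    c,s=np.cos(p[2]),np.sin(p[2])
    return lambda x,y,z: np.array([p[0]+(c*x-s*y)/1e3,p[1]+(s*x+c*y)/1e3,z/1e3])
E
python3 - <<'E'
from h import *
from scipy.optimize import least_squares
im,P=load('w1')
f=lambda x,y:np.array((370+x/2.7,y/2.7))
s18,c18=np.sin(np.radians(18)),np.cos(np.radians(18))
def fl(x,d,h=0): # d along floor downhill from slope start, h normal
    return (46+x,-22-d*c18-h*s18,99.2-d*s18+h*c18)
obs=[((-35,38,99.5),(93,110)),((-35,-32,99.5),(62,303)),((30.5,63,99.2),(270,55)),((30.5,-22,99.2),(230,303)),((61.5,-22,99.2),(316,305)),((61.5,63,99.2),(350,65)),
 ((-15.5+46,*fl(0,91)[1:]),(185,525)),((15.5+46,*fl(0,91)[1:]),(240,531))]
def res(p): 
    F=feeder(p); return np.concatenate([proj(P,F(*m))-f(*q) for m,q in obs])
r=least_squares(res,[.585,-.11,-.1],loss='soft_l1');p=r.x
print(p,np.degrees(p[2]));print(res(p).reshape(-1,2).round(1))
np.save('feeder.npy',p)
F=feeder(p)
C=cv2.resize(im[0:230,370:550],None,fx=2.6,fy=2.6,interpolation=cv2.INTER_CUBIC)
def L(*pts):
    q=[((proj(P,F(*m))-[370,0])*2.6).round().astype(int) for m in pts]
    cv2.polylines(C,[np.array(q)],True,(0,0,255),1)
L((-35,38,99.5),(-35,-32,99.5),(27,-32,99.5),(27,38,99.5))
L((26.5,63,102),(30.5,63,102),(30.5,-22,102),(26.5,-22,102))
L((30.5,63,99.2),(61.5,63,99.2),(61.5,-22,99.2),(30.5,-22,99.2))
L((61.5,63,149),(61.5,-22,149))
L(fl(-15.5,0,26),fl(-15.5,100,26),fl(15.5,100,26),fl(15.5,0,26))
L(fl(-24,91,26),fl(-24,99,26),fl(24,99,26),fl(24,91,26))
L(fl(-15.5,91),fl(-15.5,99),fl(15.5,99),fl(15.5,91))
cv2.imwrite("pics/c2.png",C)
print("deck",F(0,0,99.5),"mouth",F(*fl(0,95,26)),"slot",F(*fl(0,95)))
E
```

```text
[ 0.58777838 -0.11658518 -0.09781354] -5.604303258949427
[[-1.9  1.2]
 [-0.1  2.6]
 [ 1.3  0.5]
 [ 0.6 -1.6]
 [-2.2  0.4]
 [ 2.3 -0.1]
 [-4.8 -4.7]
 [ 0.6 -4.6]]
deck [ 0.58777838 -0.11658518  0.0995    ] mouth [ 0.621802   -0.24088681  0.09457085] slot [ 0.62258663 -0.23289078  0.06984339]
```

View pics/c2.png

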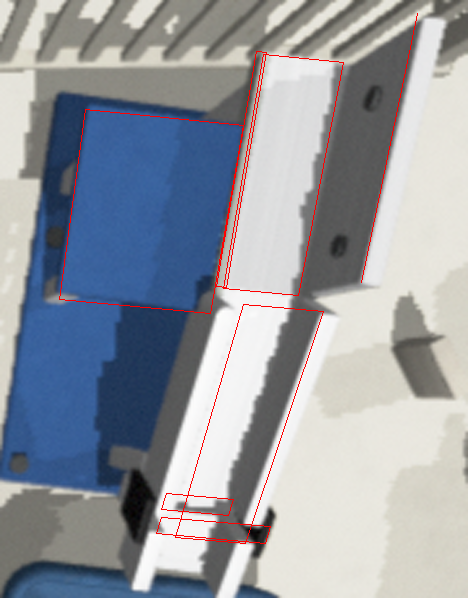

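Overlay agrees within about 2 mm. Next: approach above the blade.

>>> apply_moves(plan="-0.0065 -0.023 -0.035 -1.5; -0.0065 -0.023 -0.035 -1.5; -0.0065 -0.023 -0.035 -1.5; -0.0065 -0.023 -0.035 -1.5; -0.007 -0.023 -0.035 -1.5; -0.007 -0.023 -0.035 -1.5; 0 0 0 0; 0 0 0 0")

```text
time_s: 3.52
position: [0.4287, -0.383, 0.1334]
orientation: [3.141, -0.001, 1.405]
wrist_force: [0.1, 0.8, -0.4]
opening: 0.999
finger_force: 0.0
```

```bash
python3 - <<'E'
from h import *
print(observe()['position'],observe()['orientation'])
im,P=wrist('w2')
hsv=cv2.cvtColor(im,cv2.COLOR_BGR2HSV)
m=cv2.inRange(hsv,(0,150,60),(8,255,255))|cv2.inRange(hsv,(172,150,60),(180,255,255));m[:,:220]=0;m[:,420:]=0
for c in cv2.findContours(m,0,1)[0]:
    if cv2.contourArea(c)>200:
        q=cv2.boxPoints(cv2.minAreaRect(c));w=np.array([onz(P,*p,.07) for p in q]);print(cv2.boundingRect(c),w.round(4).tolist(),w.mean(0))
cv2.imwrite('pics/c3.png',im[150:400,180:460])
E
```

```text
[ 0.42869709 -0.38303609  0.13340654] [ 3.14072368e+00 -7.04539215e-04  1.40532040e+00]
(294, 244, 36, 23) [[0.4163, -0.373, 0.07], [0.4384, -0.3767, 0.07], [0.4361, -0.3914, 0.07], [0.4136, -0.3876, 0.07]] [ 0.42612626 -0.38220242  0.07      ]
(281, 118, 28, 30) [[0.4193, -0.3071, 0.07], [0.432, -0.2971, 0.07], [0.4382, -0.3042, 0.07], [0.4255, -0.3143, 0.07]] [ 0.42875299 -0.30566551  0.07      ]
```

View pics/c3.png

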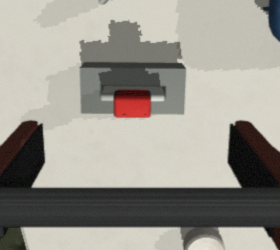

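The fingers straddle the red grip, at image (312,255). I'll descend, grip and lift to where 5 mm of the plate stays in the rest slot.

>>> apply_moves(plan="-0.002 0.0005 -0.025 0; 0 0 -0.03 0; 0 0 -0.0295 0; 0 0 0 0; 0 0 0 0")

```text
time_s: 4.2
position: [0.4267, -0.384, 0.0499]
orientation: [3.139, 0.001, 1.404]
wrist_force: [-0.1, 0.3, 1.0]
opening: 1.001
finger_force: 0.0
```

>>> apply_moves(plan="0 0 0 0; 0 0 0 0; 0 0 0 0; 0 0 0 0; 0 0 0 0; 0 0 0 0; 0 0 0 0", claw=1)

```text
time_s: 5.08
position: [0.4254, -0.3838, 0.0481]
orientation: [-3.142, -0.0, 1.403]
wrist_force: [-0.5, -1.0, -0.8]
opening: 0.268
finger_force: 30.0
```

>>> apply_moves(plan="0 0 0.007 0; 0 0 0.007 0; 0 0 0 0; -0.0005 -0.003 0 0; -0.0005 -0.003 0 0; -0.0005 -0.003 -0.0005 0; -0.0005 -0.003 -0.0005 0; -0.0005 -0.003 -0.0005 0; -0.0005 -0.002 -0.0005 0; 0 0 0 0; 0 0 0 0")

```text
time_s: 6.45
position: [0.423, -0.399, 0.0598]
orientation: [-3.141, -0.003, 1.404]
wrist_force: [1.1, 3.8, 3.3]
opening: 0.267
finger_force: 30.0
```

>>> apply_moves(plan="0 0 0.02 0; 0 0 0.03 0; 0 0 0.04 0; 0 0 0 0; 0 0 0 0")

```text
time_s: 7.08
position: [0.4221, -0.4009, 0.1503]
orientation: [3.141, 0.0, 1.403]
wrist_force: [-0.1, 0.3, -0.4]
opening: 0.271
finger_force: 30.0
```

```bash
python3 - <<'E'
from h import *
o=observe();print(o['position'],o['orientation'],o['opening'])
im,P=wrist('w3'); s=eyes.camera('side'); cv2.imwrite('pics/s3.png',s)
Q=eyes.camera_params('side');u,v=proj(Q,o['position']).astype(int);print(u,v)
C=np.zeros((400,800,3),np.uint8)
C[:400,:400]=cv2.resize(im[160:360,220:420],(400,400),interpolation=2)
C[:400,400:]=cv2.resize(s[v-50:v+50,u-50:u+50],(400,400),interpolation=2)
cv2.imwrite('pics/c4.png',C)
E
```

```text
[ 0.42212632 -0.40090386  0.15033023] [3.14127491e+00 2.35481280e-04 1.40274843e+00] 0.27116064851497385
264 259
```

View pics/c4.png

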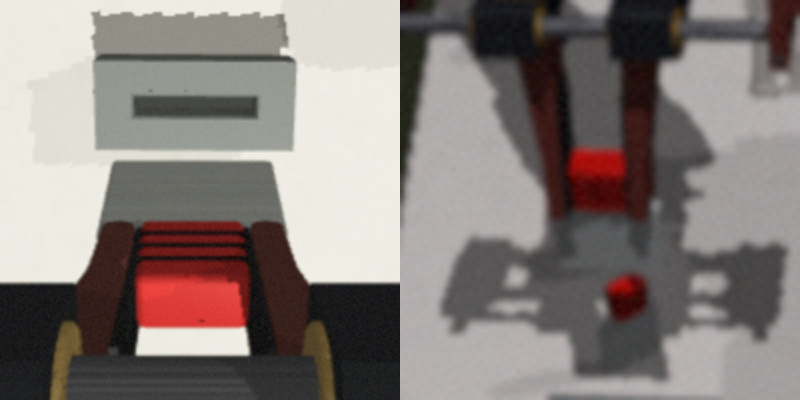

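Blade is tilted about 15–16° the right way. Moving to hover above the slot mouth.

>>> apply_moves(plan="0 0 0.025 0; 0.033 0.0235 0 1; 0.033 0.023 0 1; 0.033 0.023 0 1; 0.033 0.023 0 0.5; 0.033 0.023 0 0; 0.0315 0.023 0 0; 0 0 0 0; 0 0 0 0")

```text
time_s: 8.3
position: [0.6177, -0.2629, 0.1742]
orientation: [-3.139, 0.001, 1.463]
wrist_force: [-0.4, -1.3, -0.2]
opening: 0.269
finger_force: 30.0
```

```bash
python3 - <<'E'
from h import *
o=observe();print(o['position'],o['orientation'],o['opening'])
im,P=wrist('w4')
cv2.imwrite('pics/c5.png',cv2.resize(im[100:340,180:450],None,fx=2.5,fy=2.5,interpolation=2))
E
```

```text
[ 0.61770064 -0.2629004   0.17416813] [-3.13942482e+00  5.42371521e-04  1.46334284e+00] 0.2687261260781736
```

View pics/c5.png

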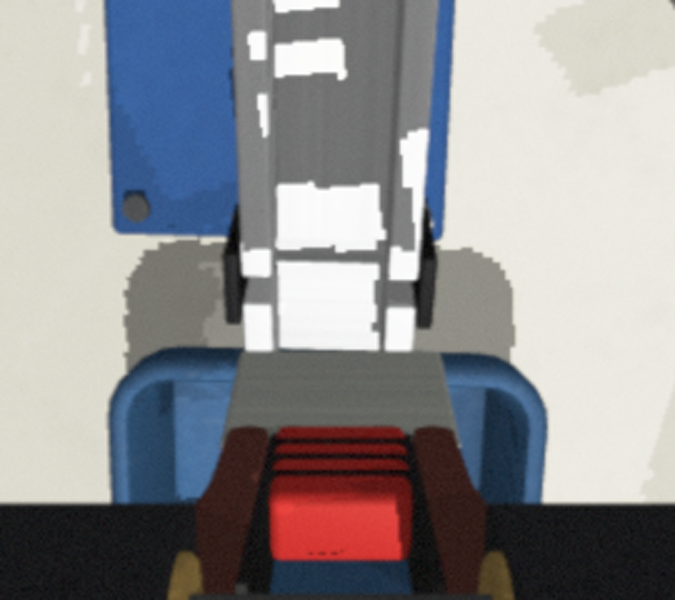

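The picture shows the blade square to the chute. Wall notches are centred at image (311.8,216.4) and the blade's lower edge at (316,240.8), so I shift −2.8 mm in x and about −4.5 mm in y, then go down along the slot axis to just above the mouth.

>>> apply_moves(plan="-0.0033 -0.0042 0 0; 0.0004 0.004 -0.0125 0; 0.0004 0.004 -0.0125 0; 0.0005 0.0041 -0.0126 0; 0 0 0 0; 0 0 0 0")

```text
time_s: 9.1
position: [0.617, -0.2543, 0.1376]
orientation: [-3.142, -0.0, 1.464]
wrist_force: [0.4, 0.4, -1.4]
opening: 0.269
finger_force: 30.0
```

```bash
python3 - <<'E'
from h import *
o=observe();print(o['position'],o['orientation'],o['wrist_force'])
im,P=wrist('w5')
g=cv2.cvtColor(im,cv2.COLOR_BGR2GRAY)
# columns through the near-wall top, blade, far-wall top; rows near mouth
for u in range(266,366,6): print(u,g[200:262:2,u].tolist())
E
```

```text
[ 0.61700312 -0.25428066  0.1376028 ] [-3.14155428e+00 -8.97714832e-05  1.46426812e+00] [ 0.41938459  0.41311698 -1.43875407]
266 [84, 91, 91, 74, 86, 130, 195, 100, 75, 56, 28, 21, 19, 34, 40, 41, 39, 36, 38, 38, 37, 37, 34, 39, 39, 42, 42, 50, 93, 140, 127]
272 [122, 120, 114, 109, 105, 102, 98, 97, 95, 96, 91, 90, 83, 72, 69, 56, 52, 43, 22, 24, 23, 20, 16, 23, 35, 33, 35, 47, 89, 116, 102]
278 [132, 132, 133, 132, 136, 132, 133, 131, 132, 133, 133, 131, 133, 132, 134, 131, 132, 130, 127, 125, 108, 99, 101, 100, 103, 98, 99, 102, 100, 101, 101]
284 [136, 138, 135, 137, 134, 136, 137, 134, 137, 137, 136, 137, 135, 137, 136, 136, 136, 136, 122, 128, 108, 103, 103, 101, 104, 101, 103, 101, 100, 101, 101]
290 [111, 112, 113, 112, 111, 171, 235, 240, 236, 241, 227, 106, 110, 199, 229, 227, 229, 230, 229, 223, 153, 102, 101, 98, 102, 98, 99, 101, 99, 103, 102]
296 [114, 114, 115, 114, 115, 116, 177, 248, 244, 243, 136, 108, 108, 212, 247, 246, 247, 248, 248, 246, 178, 105, 102, 102, 100, 100, 101, 99, 101, 100, 101]
302 [118, 120, 119, 119, 117, 121, 234, 249, 245, 242, 137, 108, 108, 1
[... 952 characters left out ...]
5, 104, 105, 103, 102, 99, 97, 95, 93, 102, 98, 102, 105, 100, 103, 102, 101, 102, 103]
344 [121, 122, 122, 124, 125, 126, 129, 131, 127, 130, 128, 130, 134, 131, 130, 131, 133, 131, 128, 105, 100, 103, 103, 101, 103, 101, 105, 103, 100, 104, 105]
350 [249, 249, 249, 249, 249, 249, 235, 231, 146, 133, 133, 131, 133, 134, 132, 132, 134, 135, 128, 101, 96, 104, 101, 101, 107, 102, 105, 103, 101, 104, 102]
356 [244, 243, 244, 236, 213, 195, 173, 174, 163, 125, 102, 71, 62, 57, 55, 42, 31, 34, 35, 37, 47, 80, 96, 106, 107, 106, 104, 102, 101, 102, 104]
362 [92, 93, 95, 97, 103, 142, 217, 217, 193, 124, 117, 90, 69, 41, 38, 49, 52, 59, 65, 78, 97, 101, 120, 122, 127, 134, 142, 144, 145, 143, 144]
```

```bash
python3 - <<'E'
from h import *
im,P=load('w5');g=cv2.cvtColor(im,cv2.COLOR_BGR2GRAY).astype(float)
for a,b in ((205,212),(226,230),(232,236),(241,243),(244,246)):
    r=g[a:b].mean(0).round().astype(int); print(a,"L",list(zip(range(262,294),r[262:294].tolist())));print("  R",list(zip(range(334,368),r[334:368].tolist())))
E
```

```text
205 L [(262, 115), (263, 114), (264, 113), (265, 111), (266, 107), (267, 92), (268, 63), (269, 34), (270, 21), (271, 60), (272, 105), (273, 126), (274, 131), (275, 133), (276, 133), (277, 133), (278, 133), (279, 132), (280, 133), (281, 133), (282, 133), (283, 135), (284, 136), (285, 136), (286, 127), (287, 123), (288, 122), (289, 124), (290, 139), (291, 157), (292, 163), (293, 144)]
  R [(334, 117), (335, 117), (336, 116), (337, 115), (338, 112), (339, 102), (340, 95), (341, 93), (342, 96), (343, 111), (344, 126), (345, 132), (346, 131), (347, 131), (348, 149), (349, 231), (350, 249), (351, 250), (352, 250), (353, 250), (354, 250), (355, 247), (356, 213), (357, 121), (358, 49), (359, 73), (360, 94), (361, 97), (362, 119), (363, 181), (364, 226), (365, 235), (366, 235), (367, 235)]
226 L [(262, 133), (263, 106), (264, 62), (265, 38), (266, 37), (267, 40), (268, 43), (269, 44), (270, 35), (271, 32), (272, 69), (273, 110), (274, 127), (275, 131), (276, 132), (277, 132), (278, 133), (279, 132), (280, 133), (281, 132), (282, 132), (283, 134), (284, 136), (285, 139), (286, 130), (287, 120)
[... 2134 characters left out ...]
, (269, 40), (270, 42), (271, 34), (272, 20), (273, 35), (274, 82), (275, 92), (276, 94), (277, 98), (278, 100), (279, 100), (280, 100), (281, 100), (282, 101), (283, 100), (284, 103), (285, 101), (286, 100), (287, 100), (288, 100), (289, 100), (290, 102), (291, 102), (292, 102), (293, 102)]
  R [(334, 100), (335, 101), (336, 102), (337, 101), (338, 100), (339, 101), (340, 102), (341, 102), (342, 102), (343, 103), (344, 102), (345, 102), (346, 102), (347, 102), (348, 102), (349, 102), (350, 103), (351, 102), (352, 102), (353, 101), (354, 102), (355, 104), (356, 102), (357, 70), (358, 48), (359, 42), (360, 42), (361, 58), (362, 120), (363, 144), (364, 146), (365, 146), (366, 146), (367, 145)]
```

Blade is 1.1 mm to +x and about 1 mm uphill of ideal. I'll correct this and enter the mouth.

>>> apply_moves(plan="-0.0011 -0.0008 0 0; 0 0 0 0; 0.0001 0.001 -0.003 0; 0.0001 0.001 -0.003 0; 0.0001 0.001 -0.003 0; 0 0 0 0; 0 0 0 0")

```text
time_s: 10.02
position: [0.6161, -0.2522, 0.1286]
orientation: [-3.142, -0.0, 1.464]
wrist_force: [0.4, -0.2, -1.1]
opening: 0.27
finger_force: 30.0
```

>>> apply_moves(plan="0.0001 0.001 -0.003 0; 0.0001 0.001 -0.003 0; 0.0001 0.001 -0.003 0; 0.0001 0.001 -0.003 0; 0 0 0 0")

```text
time_s: 10.65
position: [0.6162, -0.249, 0.1163]
orientation: [-3.141, 0.001, 1.463]
wrist_force: [0.6, -4.1, -3.7]
opening: 0.269
finger_force: 30.0
```

>>> apply_moves(plan="0.0001 0.001 -0.003 0; 0.0001 0.001 -0.003 0; 0.0001 0.001 -0.003 0; 0 0 0 0; 0 0 0 0")

```text
time_s: 11.28
position: [0.6166, -0.2471, 0.1078]
orientation: [3.141, 0.002, 1.462]
wrist_force: [-0.2, -7.0, -1.6]
opening: 0.27
finger_force: 30.0
```

>>> apply_moves(plan="0 -0.001 -0.001 0; 0 0.0003 -0.0015 0; 0 0.0005 -0.0015 0; 0 0.0003 -0.001 0; 0 0 0 0; 0 0 0 0")

```text
time_s: 12.02
position: [0.6172, -0.2465, 0.1043]
orientation: [3.139, 0.001, 1.463]
wrist_force: [-3.2, -4.7, 10.5]
opening: 0.272
finger_force: 30.0
```

>>> apply_moves(plan="0 0 -0.001 0; 0 0 -0.001 0; 0 0 0 0; 0 0 0 0")

```text
time_s: 12.52
position: [0.6173, -0.2469, 0.104]
orientation: [3.139, 0.001, 1.463]
wrist_force: [-7.1, -3.1, 22.2]
opening: 0.271
finger_force: 30.0
```

>>> apply_moves(plan="0 0 0.002 0; 0 0 0 0; 0 0 0 0; 0 0 0 0; 0 0 0 0; 0 0 0 0", claw=0)

```text
time_s: 13.28
position: [0.6167, -0.2449, 0.1023]
orientation: [-3.141, -0.0, 1.464]
wrist_force: [0.4, -0.8, -0.2]
opening: 0.916
finger_force: 0.0
```

>>> apply_moves(plan="0 0 0.03 0; 0 0 0.035 0; 0 0 0.03 0; 0 0 0 0; 0 0 0 0")

```text
time_s: 13.9
position: [0.6164, -0.2446, 0.1966]
orientation: [-3.14, -0.001, 1.464]
wrist_force: [-0.4, -0.2, -0.5]
opening: 1.001
finger_force: 0.0
```

```bash
cat >> h.py <<'E'
def redbox(im,lo=150):
    hsv=cv2.cvtColor(im,cv2.COLOR_BGR2HSV)
    m=cv2.inRange(hsv,(0,150,40),(8,255,255))|cv2.inRange(hsv,(172,150,40),(180,255,255));m[:,:230]=0;m[:,400:]=0
    b=m&cv2.inRange(hsv[...,2],lo,255)
    out=[]
    for k in (m,b):
        c=max(cv2.findContours(k,0,1)[0],key=cv2.contourArea);out.append((cv2.boundingRect(c),cv2.boxPoints(cv2.minAreaRect(c))))
    return out
E
python3 - <<'E'
from h import *
o=observe();print(o['position'],o['orientation'],o['opening'])
im,P=wrist('w6')
(bb,q),(b2,q2)=redbox(im);print(bb,b2,q2.round(1).tolist())
g=im[:,bb[0]+bb[2]//2];print(list(zip(range(bb[1]-40,bb[1]+bb[3]+4,2),g[bb[1]-40:bb[1]+bb[3]+4:2].tolist())))
w=np.array([onz(P,*p,.125) for p in q2]);print(w.round(4).tolist(),w.mean(0))
F=feeder(np.load('feeder.npy'));
E
```

```text
[ 0.61637714 -0.24458202  0.19657861] [-3.14046129e+00 -6.16804644e-04  1.46433840e+00] 1.0013259385080278
(299, 236, 36, 34) (301, 253, 34, 17) [[300.5, 268.6000061035156], [301.0, 252.89999389648438], [334.29998779296875, 254.0], [333.79998779296875, 269.70001220703125]]
[(196, [226, 225, 225]), (198, [102, 101, 101]), (200, [104, 104, 104]), (202, [100, 99, 99]), (204, [103, 102, 102]), (206, [100, 100, 99]), (208, [102, 100, 101]), (210, [99, 98, 98]), (212, [100, 101, 100]), (214, [99, 98, 97]), (216, [79, 83, 82]), (218, [74, 77, 76]), (220, [75, 81, 77]), (222, [72, 77, 73]), (224, [75, 79, 77]), (226, [79, 82, 81]), (228, [88, 92, 91]), (230, [90, 96, 94]), (232, [94, 99, 96]), (234, [88, 92, 92]), (236, [50, 53, 91]), (238, [17, 18, 91]), (240, [21, 21, 60]), (242, [23, 22, 90]), (244, [13, 10, 55]), (246, [19, 22, 90]), (248, [15, 20, 57]), (250, [18, 19, 100]), (252, [26, 28, 112]), (254, [38, 39, 171]), (256, [52, 58, 212]), (258, [53, 58, 215]), (260, [50, 55, 213]), (262, [49, 53, 212]), (264, [50, 53, 209]), (266, [50, 53, 209]), (268, [48, 48, 198]), (270, [128, 93, 82]), (272, [139, 102, 69])]
[[0.6049, -0.255, 0.125], [0.6065, -0.2441, 0.125], [0.6286, -0.2472, 0.125], [0.6272, -0.2582, 0.125]] [ 0.6168167  -0.25110926  0.125     ]
```

Block top measures (0.6168,−0.2511), against a home prediction of (0.6172,−0.2507), so it agrees. I'll press down with closed fingers to be sure.

>>> apply_moves(plan="0.0005 -0.006 0 0; 0 0 -0.01 0; 0 0 -0.01 0; 0 0 -0.01 0; 0 0 -0.012 0; 0 0 -0.012 0; 0 0 -0.012 0; 0 0 0 0; 0 0 0 0", claw=1)

```text
time_s: 15.08
position: [0.6175, -0.2513, 0.1318]
orientation: [3.141, 0.0, 1.464]
wrist_force: [-1.1, 0.1, 0.1]
opening: 0.018
finger_force: 0.0
```

>>> apply_moves(plan="0 0 -0.002 0; 0 0.0005 -0.002 0; 0 0.0005 -0.002 0; 0 0 -0.001 0; 0 0 0 0")

```text
time_s: 15.7
position: [0.6177, -0.2508, 0.1265]
orientation: [3.14, 0.0, 1.464]
wrist_force: [-2.1, 1.3, 12.5]
opening: 0.006
finger_force: 5.9
```

>>> apply_moves(plan="0 0.0005 -0.0015 0; 0 0.0005 -0.0015 0; 0 0 0 0; 0 0 0 0")

```text
time_s: 16.2
position: [0.6179, -0.2511, 0.126]
orientation: [3.138, 0.0, 1.463]
wrist_force: [-8.9, 2.0, 26.2]
opening: 0.002
finger_force: 13.5
```

Solid at 26 N with the top at the predicted height, so the blade is home. Going to the bushing.

>>> apply_moves(plan="0 0 0.03 0; 0 0 0.03 0; -0.033 0.008 0.02 0; -0.033 0.008 0 0; -0.033 0.008 0 0; -0.033 0.008 0 0; -0.033 0.008 -0.03 0; -0.0315 0.0085 -0.03 0; 0 0 0 0; 0 0 0 0", claw=0)

```text
time_s: 17.45
position: [0.4219, -0.2009, 0.1422]
orientation: [3.14, 0.0, 1.464]
wrist_force: [0.1, -0.5, 0.2]
opening: 0.999
finger_force: 0.0
```

```bash
cat >> h.py <<'E'
def brass(im,P,z,box):
    hsv=cv2.cvtColor(im,cv2.COLOR_BGR2HSV);a,b,c,d=box
    m=np.zeros(im.shape[:2],np.uint8);m[b:d,a:c]=cv2.inRange(hsv,(14,50,60),(36,255,255))[b:d,a:c]
    k=max(cv2.findContours(m,0,1)[0],key=cv2.contourArea);(u,v),r=cv2.minEnclosingCircle(k)
    return (u,v,r),cv2.boundingRect(k),onz(P,u,v,z)
E
python3 - <<'E'
from h import *
o=observe();print(o['position'],o['orientation'],o['opening'])
im,P=wrist('w7');print(brass(im,P,.026,(220,100,420,330)))
# top-face fit: bright brass only
hsv=cv2.cvtColor(im,cv2.COLOR_BGR2HSV)
for lo in (120,160,200):
    m=cv2.inRange(hsv,(14,40,lo),(36,255,255));m[:,:220]=0;m[:,420:]=0;m[:100]=0;m[330:]=0
    k=max(cv2.findContours(m,0,1)[0],key=cv2.contourArea);(u,v),(a,b),_=cv2.fitEllipse(k);print(lo,u,v,a,b,onz(P,u,v,.026))
E
```

```text
[ 0.42194106 -0.20091062  0.14221193] [3.13991253e+00 3.32525424e-04 1.46426981e+00] 0.9987892902740234
((313.5045166015625, 235.14414978027344, 23.193078994750977), (293, 212, 43, 47), array([ 0.42059858, -0.19982754,  0.026     ]))
120 314.2713623046875 237.2983856201172 41.676414489746094 44.389217376708984 [ 0.42101289 -0.20162767  0.026     ]
160 313.9457702636719 238.2045135498047 40.98589324951172 42.77408981323242 [ 0.4206792  -0.20233224  0.026     ]
200 313.9754333496094 238.46701049804688 40.54395294189453 42.447914123535156 [ 0.42067971 -0.20254689  0.026     ]
```

>>> apply_moves(plan="-0.0012 -0.0015 -0.04 0; 0 0 -0.04 0; 0 0 -0.04 0; 0 0 -0.0162 0; 0 0 0 0; 0 0 0 0")

```text
time_s: 18.25
position: [0.4209, -0.2027, 0.0062]
orientation: [3.14, 0.001, 1.464]
wrist_force: [0.2, -0.0, -0.3]
opening: 0.996
finger_force: 0.0
```

>>> apply_moves(plan="0 0 0 0; 0 0 0 0; 0 0 0 0; 0 0 0 0; 0 0 0 0; 0 0 0 0; 0 0 0 0", claw=1)

```text
time_s: 19.12
position: [0.4196, -0.2021, 0.0054]
orientation: [3.142, -0.0, 1.464]
wrist_force: [0.0, 0.2, 0.2]
opening: 0.377
finger_force: 30.0
```

>>> apply_moves(plan="0 0 0.05 0; 0 0 0.06 0; 0 0 0.06 0; 0.04 0.006 0.02 0; 0.04 0.006 0 0; 0.04 0.007 0 0; 0.04 0.007 0 0; 0 0 0 0; 0 0 0 0")

```text
time_s: 20.25
position: [0.5785, -0.1765, 0.1948]
orientation: [-3.14, 0.0, 1.463]
wrist_force: [-0.7, -1.3, -1.4]
opening: 0.379
finger_force: 30.0
```

```bash
python3 - <<'E'
from h import *
o=observe();print(o['position'],o['orientation'],o['opening'])
im,P=wrist('w8')
# rectify the deck-height plane: 1 px = 0.5 mm, in frame rotated by -6.2deg around guess
F=feeder((.587,-.116,np.radians(-6.2)))
def rect(z,xs,ys): return np.array([[proj(P,F(x,y,z)) for x in xs] for y in ys],np.float32)
hsv=cv2.cvtColor(im,cv2.COLOR_BGR2HSV)
def samp(pts): return cv2.remap(im,pts[...,0].copy(),pts[...,1].copy(),1)
# profile across x at several y (deck left edge, right/lip)
for y in (-20,-5,10,25):
    xs=np.arange(-42,70,1.0);s=samp(rect(99.5,xs,[y]))[0];print("y",y,[f"{int(x)}:{b},{g},{r}" for x,(b,g,r) in zip(xs,s.tolist()) if x<-28 or 22<x<66 and int(x)%2==0])
for x in (-25,-10,5):
    ys=np.arange(-42,50,1.0);s=samp(rect(99.5,[x],ys))[:,0];print("x",x,[f"{int(y)}:{b},{g},{r}" for y,(b,g,r) in zip(ys,s.tolist()) if y<-24 or y>30])
E
```

```text
[ 0.57848248 -0.17649411  0.19484745] [-3.14001500e+00  3.63109875e-04  1.46338458e+00] 0.3791381294996945
y -20 ['-42:198,209,213', '-41:200,212,215', '-40:201,212,215', '-39:199,212,214', '-38:200,212,215', '-37:200,212,216', '-36:177,175,174', '-35:146,99,69', '-34:155,97,58', '-33:157,98,59', '-32:158,99,61', '-31:157,98,59', '-30:157,99,59', '-29:157,98,60', '24:74,47,28', '26:74,64,57', '28:169,177,173', '30:188,194,191', '32:232,231,232', '34:229,228,228', '36:229,229,229', '38:229,228,227', '40:230,230,229', '42:232,231,231', '44:228,228,228', '46:233,233,233', '48:226,226,226', '50:228,228,228', '52:229,228,228', '54:226,226,225', '56:227,227,226', '58:222,222,221', '60:115,115,114', '62:90,90,90', '64:86,85,85']
y -5 ['-42:202,212,216', '-41:202,213,216', '-40:201,212,215', '-39:201,212,215', '-38:201,213,216', '-37:201,212,214', '-36:179,186,187', '-35:111,98,91', '-34:90,58,37', '-33:91,55,34', '-32:90,54,32', '-31:92,58,36', '-30:92,56,34', '-29:89,54,30', '24:135,84,49', '26:106,77,58', '28:174,182,177', '30:179,186,183', '32:229,229,229', '34:228,228,228', '36:228,228,
[... 2638 characters left out ...]
91,56,32', '44:91,57,32', '45:90,56,32', '46:90,58,32', '47:90,57,34', '48:91,58,34', '49:90,58,34']
x 5 ['-42:140,87,51', '-41:151,95,55', '-40:158,98,59', '-39:157,98,57', '-38:158,97,58', '-37:157,97,58', '-36:157,98,58', '-35:161,100,60', '-34:160,100,59', '-33:161,102,60', '-32:161,101,60', '-31:150,93,56', '-30:139,86,50', '-29:139,88,52', '-28:138,86,51', '-27:138,85,51', '-26:138,85,51', '-25:137,84,48', '31:75,48,27', '32:78,51,32', '33:76,46,26', '34:77,49,30', '35:78,49,31', '36:78,49,29', '37:77,48,29', '38:74,47,29', '39:74,48,29', '40:90,55,34', '41:90,56,33', '42:91,57,34', '43:93,59,35', '44:92,58,34', '45:91,57,32', '46:92,59,35', '47:94,60,36', '48:92,57,34', '49:94,60,36']
```

Deck fit: deck_mid (0.587,−0.115), yaw −7°. I'll place the bushing there.

>>> apply_moves(plan="0.0045 0.031 0 -0.9; 0.004 0.0305 0 0; 0 0 -0.03 0; 0 0 -0.03 0; 0 0 -0.025 0; 0 0 -0.0025 0; 0 0 -0.002 0; 0 0 0 0")

```text
time_s: 21.3
position: [0.5885, -0.1149, 0.1069]
orientation: [3.14, -0.0, 1.448]
wrist_force: [-0.4, -0.2, -0.5]
opening: 0.375
finger_force: 30.0
```

>>> apply_moves(plan="-0.001 0 -0.001 0; 0 0 -0.001 0; 0 0 0 0; 0 0 0 0")

```text
time_s: 21.8
position: [0.5873, -0.1146, 0.1049]
orientation: [3.141, -0.001, 1.448]
wrist_force: [-2.2, 0.6, 7.5]
opening: 0.37
finger_force: 30.0
```

Contact with the deck. Release with a partial opening, then lift.

>>> apply_moves(plan="0 0 0.0005 0; 0 0 0 0; 0 0 0 0; 0 0 0 0", claw=0.45)

```text
time_s: 22.3
position: [0.5871, -0.1146, 0.1043]
orientation: [-3.142, 0.0, 1.448]
wrist_force: [0.1, 0.5, 0.5]
opening: 0.55
finger_force: 0.0
```

>>> apply_moves(plan="0 0 0.02 0; 0 0 0.03 0; 0 0 0.03 0; 0 -0.02 0 0; 0 0 0 0; 0 0 0 0")

```text
time_s: 23.05
position: [0.587, -0.134, 0.1845]
orientation: [-3.141, -0.001, 1.448]
wrist_force: [-0.5, 0.6, 0.7]
opening: 0.55
finger_force: 0.0
```

```bash
python3 - <<'E'
from h import *
o=observe();print(o['position'],o['orientation'],o['opening'])
im,P=wrist('w9')
hsv=cv2.cvtColor(im,cv2.COLOR_BGR2HSV)
for lo in (60,120,160,200):
    m=cv2.inRange(hsv,(14,40,lo),(36,255,255));m[:,:220]=0;m[:,420:]=0;m[:100]=0;m[330:]=0
    k=max(cv2.findContours(m,0,1)[0],key=cv2.contourArea);(u,v),(a,b),_=cv2.fitEllipse(k);print(lo,u,v,a,b,cv2.boundingRect(k),onz(P,u,v,.1255))
E
```

```text
[ 0.58704675 -0.13395982  0.18453083] [-3.14137602e+00 -5.31304377e-04  1.44847579e+00] 0.5502158789806681
60 312.48114013671875 225.7720489501953 53.286869049072266 57.19010925292969 (286, 197, 54, 58) [ 0.58757409 -0.11317963  0.1255    ]
120 312.6278381347656 227.16175842285156 52.85790252685547 54.53633499145508 (286, 200, 54, 55) [ 0.58755577 -0.11406753  0.1255    ]
160 312.459716796875 227.90103149414062 51.93452835083008 53.706172943115234 (286, 202, 54, 53) [ 0.58739384 -0.11452197  0.1255    ]
200 312.4684753417969 228.22479248046875 51.25188064575195 53.295528411865234 (286, 202, 54, 53) [ 0.58737381 -0.11472736  0.1255    ]
```

```bash
python3 - <<'E'
from h import *
S=eyes.camera_params('side');T=eyes.camera_params('top')
b=onz(S,305,230,0);print("tray foot",b)
for z in (.08,.1,.12,.14,.16,.18): print(z,proj(S,[b[0],b[1],z]).round(0))
# tray right-front top corner seen in both: side (302,180)?, top (237,255)
print(tri(S,(302,180),T,(237,255)))
E
```

```text
tray foot [ 0.51728825 -0.02231049  0.        ]
0.08 [304. 201.]
0.1 [304. 194.]
0.12 [304. 186.]
0.14 [304. 178.]
0.16 [303. 170.]
0.18 [303. 162.]
(array([ 0.50676927, -0.05486944,  0.1487627 ]), np.float64(0.0083029667684205))
```

>>> apply_moves(plan="-0.0185 0.012 0 0; -0.0188 0.0119 0 0; 0 0 -0.02 0; 0 0 -0.028 0; 0 0 -0.025 0; 0 0 0 0; 0 0 0 0", claw=1)

```text
time_s: 23.98
position: [0.5503, -0.1111, 0.1115]
orientation: [3.141, 0.0, 1.448]
wrist_force: [-0.2, 0.3, 0.5]
opening: 0.008
finger_force: 0.0
```

>>> apply_moves(plan="0.003 -0.0004 0 0; 0.003 -0.0004 0 0; 0.003 -0.0004 0 0; 0.003 -0.0004 0 0; 0 0 0 0")

```text
time_s: 24.6
position: [0.562, -0.1123, 0.1114]
orientation: [3.141, 0.0, 1.449]
wrist_force: [-0.8, -0.7, 0.5]
opening: 0.008
finger_force: 0.0
```

>>> apply_moves(plan="0.0015 -0.0002 0 0; 0.0015 -0.0002 0 0; 0 0 0 0")

```text
time_s: 24.98
position: [0.5649, -0.1127, 0.1113]
orientation: [3.142, 0.0, 1.448]
wrist_force: [0.6, 1.4, -0.2]
opening: 0.005
finger_force: 0.0
```

>>> apply_moves(plan="0.0015 -0.0002 0 0; 0.0015 -0.0002 0 0; 0 0 0 0")

```text
time_s: 25.35
position: [0.568, -0.1131, 0.1114]
orientation: [3.141, 0.0, 1.449]
wrist_force: [-0.8, -0.2, -0.2]
opening: 0.006
finger_force: 0.0
```

```bash
cat >> h.py <<'E'
def bsh(name,z=.1255):
    o=observe();im,P=wrist(name);hsv=cv2.cvtColor(im,cv2.COLOR_BGR2HSV)
    m=cv2.inRange(hsv,(14,40,60),(36,255,255));m[330:]=0;m[:80]=0;m[:,:200]=0;m[:,480:]=0
    k=max(cv2.findContours(m,0,1)[0],key=cv2.contourArea);e=cv2.fitEllipse(k)
    w=onz(P,*e[0],z);d=w-[.587,-.115,0];a=np.radians(-7);t=o['position']-[.587,-.115,0]
    L=lambda d:np.round([1e3*(np.cos(a)*d[0]+np.sin(a)*d[1]),1e3*(-np.sin(a)*d[0]+np.cos(a)*d[1])],1)
    print("ell",np.round(e[0],1),np.round(e[1],1),round(e[2]),"bb",cv2.boundingRect(k),"local",L(d),"tcp",L(t),o['position'][2].round(4))
    return m,P,k
E
python3 -c "
from h import *
bsh('w10')"
```

```text
ell [371.6 280.5] [50.  76.3] 102 bb (336, 254, 78, 48) local [ 5.1 11.6] tcp [-19.1  -0.4] 0.1114
```

Bushing is being pushed, with its centre at about local x +6.5, so the finger half-thickness is about 8.5–9 mm. Continuing to the lip.

>>> apply_moves(plan="0.0015 -0.0002 0 0; 0.0015 -0.0002 0 0; 0 0 0 0; 0 0 0 0")

```text
time_s: 25.9
position: [0.5709, -0.1135, 0.1114]
orientation: [3.141, 0.0, 1.448]
wrist_force: [-0.1, 0.1, -0.2]
opening: 0.003
finger_force: 0.0
```

>>> apply_moves(plan="0.001 -0.0001 0 0; 0.001 -0.0001 0 0; 0 0 0 0; 0 0 0 0")

```text
time_s: 26.4
position: [0.5715, -0.1136, 0.1111]
orientation: [-3.139, -0.001, 1.448]
wrist_force: [-5.9, 1.3, 3.6]
opening: 0.006
finger_force: 2.6
```

Bushing is at the lip. I'll follow the tipping arc, the first 30° now.

>>> apply_moves(plan="0.0012 -0.0001 0.003 0; 0.0014 -0.0002 0.0029 0; 0.0016 -0.0002 0.0027 0; 0.0019 -0.0002 0.0025 0; 0.0021 -0.0003 0.0023 0; 0.0023 -0.0003 0.0022 0; 0 0 0 0")

```text
time_s: 27.28
position: [0.5839, -0.1151, 0.1273]
orientation: [3.141, 0.0, 1.449]
wrist_force: [-2.8, -0.0, 3.0]
opening: 0.007
finger_force: 2.0
```

```bash
python3 -c "
from h import *
m,P,k=bsh('w11')
"
```

```text
ell [365.1 278. ] [49.6 79.6] 108 bb (323, 250, 81, 52) local [20.6  6.8] tcp [-3.  -0.5] 0.1273
```

>>> apply_moves(plan="0.0024 -0.0003 0.0021 0; 0.0026 -0.0003 0.0018 0; 0.0027 -0.0003 0.0016 0; 0.0028 -0.0004 0.0014 0; 0.0029 -0.0004 0.0011 0; 0.003 -0.0004 0.0009 0; 0 0 0 0")

```text
time_s: 28.2
position: [0.6, -0.1171, 0.1359]
orientation: [3.141, 0.0, 1.449]
wrist_force: [-0.4, 1.0, 0.3]
opening: 0.006
finger_force: 0.0
```

```bash
python3 -c "
from h import *
m,P,k=bsh('w12')
for v in range(240,330,8): 
    r=np.flatnonzero(m[v]); print(v, (r.min(),r.max(),len(r)) if len(r) else None)
"
```

```text
ell [341.5 277.3] [63.4 66.3] 52 bb (307, 248, 67, 64) local [26.2  3.9] tcp [13.2 -0.5] 0.1359
240 None
248 (np.int64(319), np.int64(329), 11)
256 (np.int64(312), np.int64(370), 59)
264 (np.int64(308), np.int64(373), 66)
272 (np.int64(312), np.int64(373), 48)
280 (np.int64(316), np.int64(373), 39)
288 (np.int64(316), np.int64(372), 36)
296 (np.int64(315), np.int64(370), 32)
304 (np.int64(315), np.int64(317), 3)
312 None
320 None
328 (np.int64(307), np.int64(453), 12)
```

```bash
cat >> h.py <<'E'
def asc(im,u0,u1,v0,v1,s=2,sv=4):
    hsv=cv2.cvtColor(cv2.GaussianBlur(im,(3,3),0),cv2.COLOR_BGR2HSV)
    for v in range(v0,v1,sv):
        l=''
        for u in range(u0,u1,s):
            h,S,V=map(int,hsv[v,u])
            if V<45: c='.'
            elif S<60: c=' ' if V>170 else ('-' if V>100 else ':')
            elif 14<=h<=36: c='B' if V>170 else 'b'
            elif 95<=h<=125: c='#'
            elif h<14 or h>170: c='r'
            else: c='?'
            l+=c
        print(v,l)
E
python3 -c "
from h import *
im,P=load('w12'); asc(im,250,440,200,330)
"
```

```text
200     -#::::::::::##############################-                           ----::::..:::::::::--
204 ##############################################-  -                        ----::::..:::::::::--
208 ##############################################-  --                       ----:::::...:::::::--
212 ##############################################-  ----                     ---:::::::::::::::---
216 ##############################################::::------                 ----:::::::::::::::- -
220 ##############################################:::-------                 ----:::::::::::::::-  
224 ##############################################:::--------                ----::::::::::::::-   
228 ##############################################:::----------              ----::::::::::::::-   
232 #############################################::::----------              ----::::::::::::::-   
236 #############################################::::----------              ----::::::::::::::----
240 #############################################::::----------              ---:::::::::::::::----

[... 1499 characters left out ...]

304 ..............................r.bb..........................................................-  
308 ................................bb...........................................................: 
312 .................................#..r..........................................................
316 .................................#..r..........................................................
320 .............................br..#..r..........................................................
324 .............................bbb...bbb.........................................................
328 .............................bbb...bbb.........................................................
```

```bash
python3 -c "
from h import *
s=eyes.camera('side');cv2.imwrite('pics/s12.png',s);P=eyes.camera_params('side')
F=feeder((.587,-.115,np.radians(-7)))
for n,p in dict(lip=(28.5,0,102),deckL=(-35,0,99.5),stripR=(61.5,0,99.2),boardtop=(61.5,0,149),tip=(13.2,0,135.9),up34=(28.5,0,136)).items(): print(n,proj(P,F(*p)).round(1))
u,v=proj(P,F(20,0,115)).astype(int)
asc(s,u-30,u+34,v-22,v+20,1,1)
im,P=load('w11'); asc(im,290,420,236,310,2,5)
"
```

```text
lip [350.5 207.5]
deckL [322.6 208.5]
stripR [365.  208.6]
boardtop [365.9 188.3]
tip [344.1 193.7]
up34 [350.9 193.7]
180 -----------------------:rrrr..rrrr------------------------------
181 ------------------------rrrr..rrr:------------------------------
182 ------------------------:rrr..rrr:------------------------------
183 ------------------------:rrr..rrr-------------------------------
184 ------------------------:rr...rr:-------------------------------
185 -------------------------rr...rr--------------------------------
186 -------------------------rr...rr-------- -----------------------
187 :------------------------rr...rr-------- ---------- ------------
188 ::-----:::-----::-------:rr...rr-------- -------:--  -----------
189 :::----::::---:::::-----:rrr.rrr-------- -------::--  ----------
190 :::----::::---:::::----:rrrr..rr-------- -------::--  ----------
191 :::---:::::---:::::---::rrrr.rrr----------------::--   ---------
192 :::---:::::---:::::---::rrrr.rrrr---------------::--  ----------
193 :::---:::::---:::::----:rrrr.rrrrbbbb-----------::--------------
194 :::---:::::
[... 2266 characters left out ...]

261 ###################:bbbbbbbbbbbbbbbbbbbbbbbbbbbb--               
266 #################:bbbbbbbbbbbbbbbbbbbbbbbBBBBBBBBBBBB            
271 #####???:?######:rrrrrbbbbbbbbbbbbbbbbBBBBBBBBBBBBBBBBB          
276 ####rrrrrrr..#.rrrrrrrrbbbbbbbbbbbbbBBBBBBBBBBBBBBBBBBBB         
281 ###?rrrrrrr..#.rrrrrrrrrbbbbbbbbbbBBBBBBbbbBBBBBBBBBBBBBB        
286 ###rrrrrrrr..#..rrrrrrrrbbbbbbbbbBBBBBbbbbbbbBBBBBBBBBBBB        
291 ##?rrrrrrrr..#..rrrrrrrrrbbbbbbbBBBBBbbbbbbbbbbbbbBBBBBBB        
296 #?rrrrrrrrr..#..rrrrrrrrrrbbbbbBBBBBbbbbbbbbbbbbbbbbBBBB         
301 ..........r..#..r.........rbbbbbbbbbbbbbbbbbbbbbbbbbbbbb---------
306 ..........r..#..r................................................
```

The side camera shows the bushing tipped to about 70°, lying across the lip with its lower edge still on the deck at local x ≈19. I'll go back, lower behind it and push it on over.

>>> apply_moves(plan="0 0 0.012 0; -0.0139 0.0017 0 0; -0.0139 0.0017 0 0; 0 0 -0.018 0; 0 0 -0.018 0; 0 0 0 0")

```text
time_s: 29.05
position: [0.5707, -0.1133, 0.1096]
orientation: [-3.138, 0.0, 1.449]
wrist_force: [-0.8, -0.0, 0.2]
opening: 0.007
finger_force: 0.0
```

>>> apply_moves(plan="0.004 -0.0005 0 0; 0.004 -0.0005 0 0; 0.004 -0.0005 0 0; 0.003 -0.0004 0 0; 0.003 -0.0004 0 0; 0 0 0 0; 0 0 0 0")

```text
time_s: 29.92
position: [0.5898, -0.116, 0.1118]
orientation: [-3.141, -0.0, 1.448]
wrist_force: [-0.8, -0.5, -0.6]
opening: 0.002
finger_force: 0.0
```

```bash
cat >> h.py <<'E'
def sideasc(name):
    s=eyes.camera('side');cv2.imwrite(f'pics/{name}.png',s);P=eyes.camera_params('side')
    F=feeder((.587,-.115,np.radians(-7)));u,v=proj(P,F(28.5,0,118)).astype(int)
    print("lip col",round(float(proj(P,F(28.5,0,102))[0]))-u+26); asc(s,u-26,u+26,v-14,v+14,1,1)
E
python3 -c "
from h import *
m,P,k=bsh('w13'); sideasc('s13')
"
```

```text
ell [393.9 279.3] [52.1 92.8] 94 bb (354, 254, 82, 51) local [36.8 11.7] tcp [ 2.9 -0.6] 0.1118
lip col 27
187 -----------rrrr..rrrr--- ------- -------------------
188 ::---------rrrr..rrrr--- ------- -------:-----------
189 :::--------rrrr..rrrr--- ---------------::-- -------
190 :::-------:rrrr..rrrr--- ---------------::--  ------
191 :::---:::::rrrr..rrr:--- ---------------::--   -----
192 :::---:::::rrrr..rrr:--- ------  -------::--   -----
193 :::---:::::rrrr..rrr--------b     ------::----------
194 :::----:::::rrr..rrr-------BBBBBB ------:::---------
195 :::---::::::rrr..rrr------bBBBBBBBBBb---:::---------
196 :::---::::::rrr..rrr------BBBBBBBBBBBB--:::---------
197 :::---::::::rrr..rrr------BBBBBBBBBBBB--:::----- ---
198 :::---::::::rrr..rrr------BBBBBBBBBBBB--:::----- ---
199 :::---::::::rrr..rrr------BBBBBBBBBBBb-::::----- ---
200 :::---::::::rrr..rrr-----bBBBBBBBBBBBb-::::---------
201 ::::-:::::::rrr..rrr:----bBBBBBBBBBBBb:::::---------
202 ::::::::::::rrr..rrr:----bbBBBBBBBBBb-:::::---------
203 ###########:rrr..rr?###--bbbbbbBBBBBb--::::---------
204 ###########.rrr..rr?####:bbbbbbbbbbb---:::----------
205 ############.r....?#####:---bbbbbbbb----::--   -----
206 ############......?#####-----bbbbbbb----::--    ----
207 ##############...#######-- ---bbbbb-----::--    ----
208 ########################--  --:bbbb-----::--    ----
209 ########################--  ---:::-------:--    ----
210 ########################--   ------------:--     ---
211 #########################-   ---------------     ---
212 #########################-    --------------     ---
213 #########################-             -----     ---
214 #########################-              -----    ---
```

It has gone over and lies on the lip, its near end at local x ≈26. I'll push it square off the lip, near face to about 33.

>>> apply_moves(plan="0.005 -0.0006 0 0; 0.005 -0.0006 0 0; 0.004 -0.0005 -0.001 0; 0.003 -0.0004 -0.001 0; 0.002 -0.0002 0 0; 0 0 0 0; 0 0 0 0")

```text
time_s: 30.9
position: [0.6089, -0.1183, 0.1099]
orientation: [3.141, 0.0, 1.448]
wrist_force: [-0.2, 0.6, -0.2]
opening: 0.004
finger_force: 0.0
```

>>> apply_moves(plan="0.001 -0.0001 0 0; 0.001 -0.0001 0 0; 0.001 -0.0001 0 0; 0 0 0 0; 0 0 0 0")

```text
time_s: 31.52
position: [0.612, -0.1186, 0.1099]
orientation: [3.141, 0.0, 1.448]
wrist_force: [-0.7, -0.0, 1.2]
opening: 0.005
finger_force: 0.0
```

```bash
python3 -c "
from h import *
m,P,k=bsh('w14',.125); sideasc('s14');im,_=load('w14');asc(im,300,420,230,310,2,4)
"
```

```text
ell [368.2 278.1] [51.9 74.2] 99 bb (334, 255, 68, 47) local [47.8 12.9] tcp [25.3 -0.5] 0.1099
lip col 27
187 ---------------------rrrr..rrrr----------:----------
188 ::-----:-------------rrrr..rrrr---------::----------
189 :::---:::::----------rrrr..rrrr---------::----------
190 :::---:::::----------rrrr..rrrr---------::--  ------
191 :::---:::::---------::rrr..rrr:---------::--   -----
192 :::---:::::----::::-::rrr..rrr----------::--  ------
193 :::---:::::----::::-::rrr..rrr-----------:----------
194 :::---:::::----::::-::rrr..rrrr-  -------::---------
195 :::---:::::---:::::--:rrr..rrrbBBBBBBBBbb-:---------
196 :::----::::----::::--:rrr..rrrbBBBBBBBBBbb:---------
197 :::----::::----::::--:rrr..rrbbBBBBBBBBBbb:---------
198 :::---:::::----::::-::rrr..rrbBBBBBBBBBBbb:----- ---
199 :::---:::::----::::-::rrr..rrbBBBBBBBBBBbb:---------
200 :::---:::::---:::::-::rrr..rrbBBBBBBBBBBbb:---------
201 :::---::::::-:::::::::rrr..rrbBBBBBBBBBBbb----------
202 ##########::::::::::::rrr..rrbbBBBBBBBBBbb----------
203 ####################:?rrr..rrbbBBBBBBBBBbb----------
204 ####################
[... 1202 characters left out ...]
::::----bbbbbbbbbbbbbbbbbbbbbbbbbbbbbbb:::::::::::
270 ##?#######::::::::bbbbbbbbbbbbbbbbbbbbbbbbbbbbbbbb::::::::::
274 rrrrrr....rrrrrrrrbbbbbbbbbbbbbbbbbbbbbbbbbbbbbbbb:::::::::-
278 rrrrrr.....rrrrrrrrbbbbbbbbbbbbbbbbbbbbbbbbbbbbbbb-::::::::-
282 rrrrrr.....rrrrrrrrbbbbbbbbbbbbbbbbbbbBbbbbbbbbbbbb::::::::-
286 rrrrrr.....rrrrrrrrbbbbbbbbbbbbbbbbBBBBBBBBBBBBBBBb-:::::::-
290 rrrrrr.....rrrrrrrrbbbbbbbbbbbbbbbbBBBBBBBBBBBBBBBb-::::::- 
294 rrrrrr..#..rrrrrrrrrbbbbbbbbbbbbbbbBBBBBBBBBBBBBBbb:::::::- 
298 rrrrrr..#..rrrrrrrrrrbbbbbbbBBbBBBBBBBBBBBBBBBBBBBb::::::::-
302 .....r..#..r..........:bbbbbbbb:b:b::bbbb:::b:b:b:..........
306 .....r..#..r................................................
```

Flat and square in the strip (side rows level, near face at about 33). Moving round to its uphill side, to local (44,+36).

>>> apply_moves(plan="-0.006 0.0007 0 0; 0 0 0.025 0; 0 0 0.022 0; 0.0145 0.0167 0 0; 0.0145 0.0166 0 0; 0 0 0 0; 0 0 -0.023 0; 0 0 -0.024 0; 0 0 0 0; 0 0 0 0")

```text
time_s: 32.88
position: [0.635, -0.0851, 0.1102]
orientation: [3.141, 0.001, 1.448]
wrist_force: [0.3, -0.2, 0.1]
opening: 0.004
finger_force: 0.0
```

```bash
python3 -c "
from h import *
o=observe();t=eyes.camera('top');cv2.imwrite('pics/t15.png',t);d=o['position']-[.587,-.115,0];print(o['position'],d)
im,P=wrist('w15')
side=eyes.camera('side');cv2.imwrite('pics/s15.png',side);Q=eyes.camera_params('side');F=feeder((.587,-.115,np.radians(-7)));u,v=proj(Q,F(46,0,116)).astype(int);print(u,v);asc(side,u-20,u+22,v-12,v+12,1,1)
"
```

```text
[ 0.63499497 -0.08505664  0.11023461] [0.04799497 0.02994336 0.11023461]
358 201
189 :::::----::::-::rrr..rr:--::--------------
190 :::::----::::-::rr...rr---::--------------
191 :::::----:::::::rr...rr---::--------------
192 -::::---::::::::rrrrrrr---::--------------
193 -::::----::::-:rrrrrrrr----::-------------
194 -::::----::::--rbbbbbbbb---::-------------
195 -::::---:::::--bbbbbbbbbBbb-:-------------
196 -::::---:::::--bbBBBBBBBBBbb:-------------
197 -::::----::----bBBBBBBBBBBbb:-------------
198 -::::----::----bBBBBBBBBBBbb:-------------
199 -::::----::----bBBBBBBBBBBbb:----- -------
200 :::::---:::----bBBBBBBBBBBbb:----- -------
201 :::::---:::----bBBBBBBBBBBbb--------------
202 ######--##:----bbBBBBBBBBBbb--------------
203 ###########----bbBBBBBBBBBbb--------------
204 ############---bbbbbbbbbbbbb--------------
205 ###########----bbbbbbbbbbbb---- ----------
206 ###########-----bbbbbbbbbbb---   ---------
207 ###########-  --bbbbbbbbbbb:--   ---------
208 ###########   --:bbbbbbbbbb:--  ----------
209 ###########   ---:::::::::::--  --------- 
210 ###########    -----------::--  ---:----- 
211 ###########-   ---------------  ---:------
212 ###########-    --------------   --:------
```

>>> apply_moves(plan="-0.0005 -0.004 0 0; -0.0005 -0.004 0 0; -0.0005 -0.004 0 0; -0.0004 -0.003 0 0; -0.0004 -0.003 0 0; -0.0004 -0.003 0 0; 0 0 0 0; 0 0 0 0")

```text
time_s: 34.02
position: [0.6322, -0.1054, 0.1098]
orientation: [-3.142, -0.0, 1.449]
wrist_force: [-0.4, -0.1, 0.3]
opening: 0.004
finger_force: 0.0
```

```bash
python3 -c "
from h import *
side=eyes.camera('side');cv2.imwrite('pics/s16.png',side);Q=eyes.camera_params('side');F=feeder((.587,-.115,np.radians(-7)));u,v=proj(Q,F(46,-10,116)).astype(int);print(u,v,proj(Q,F(46,0,116)));asc(side,u-20,u+22,v-14,v+16,1,1)
"
```

```text
358 203 [358.46142991 201.82503503]
189 :::::----------:rrr..rrrr:::--------------
190 :::::----:::--::rrr..rrrr:::--------------
191 :::::----::::-::rrr..rrr::::--------------
192 -::::---:::::-::rrr..rrr--::--------------
193 -::::---:::::-::rrr..rr:--:::-------------
194 -::::---:::::-::rrr..rr:--:::-------------
195 -::::----::::-::rrr..rr---:::-------------
196 -::::----::::-::rrr..rr---:::-------------
197 -::::----:::::::rrrrrrr---:::-------------
198 -::::----:::::::rrbbbrrb---::-------------
199 -::::----::::::rbbbbbbbbbbbb--------------
200 -::::---:::::::bbbbbbBBBBBBb--------------
201 :::::---:::::::bbBBBBBBBBBBB--------------
202 ######-####::::bbBBBBBBBBBBBb-------------
203 ############:::bbBBBBBBBBBBBb-------------
204 ############--:bbBBBBBBBBBBB -------------
205 ############----bBBBBBBBBBBB -  ----------
206 ###########-----bBBBBBBBBBBB      --------
207 ###########-----bbBBBBBBBBBB-     --------
208 ###########- ---bbBBBBBBBBbb--    --------
209 ###########-  --bbbbbbbbbbbb--    ------- 
210 ###########-  --bbbbbbbbbbbb--    ------- 
211 ###########-  --bbbbbbbbbbbb--   -------- 
212 ###########-  --:bbbbbbbbbbb--   ---------
213 ###########-  --:bbbbbbbbbb::-   --:------
214 ###########-   -:::::::::::::--  --:------
215 ###########-   ---::::::---::--  --:------
216 ###########-   ----------------  --:------
217 ##########--     -   --   -----  ---------
218 :::::---::--              -----  ---------
```

>>> apply_moves(plan="-0.0004 -0.003 0 0; -0.0004 -0.003 0 0; -0.0004 -0.003 0 0; -0.0004 -0.003 0 0; -0.0004 -0.003 0 0; 0 0 0 0; 0 0 0 0; 0 0 0 0")

```text
time_s: 35.08
position: [0.6302, -0.1204, 0.1098]
orientation: [-3.142, -0.0, 1.449]
wrist_force: [0.3, -0.0, -0.5]
opening: 0.004
finger_force: 0.0
```

```bash
cat >> h.py <<'E'
def find(name):
    s=eyes.camera('side');cv2.imwrite(f'pics/{name}.png',s);Q=eyes.camera_params('side');F=feeder((.587,-.115,np.radians(-7)))
    hsv=cv2.cvtColor(s,cv2.COLOR_BGR2HSV);m=cv2.inRange(hsv,(14,70,60),(36,255,255));m[:,:330]=0;m[:,385:]=0;m[:180]=0;m[290:]=0
    ks=[k for k in cv2.findContours(m,0,1)[0] if cv2.contourArea(k)>8];print([(cv2.boundingRect(k),cv2.contourArea(k)) for k in ks])
    print("home mid ->",proj(Q,F(46,-112.35+18*.951-17.5*.309,69.8+18*.309+17.5*.951)),"strip y-22 ->",proj(Q,F(46,-22,116)))
    return s
E
python3 -c "
from h import *
s=find('s17');asc(s,330,384,192,262,1,2)
"
```

```text
[]
home mid -> [361.07906246 232.27658731] strip y-22 -> [359.07882628 205.94683798]
192 :::::----::::----:::---:rrrr.rrrr:::-------------- ---
194 -::::----::::----::::--:rrr..rrr:::::------------- ---
196 :::::----::::----::::--:rrr...rr--:::-----------------
198 :::::----::::---::::::::rrr..rrr:::::----- -----------
200 :::::---:::::---::::::::rrr..rrr:::::-----------------
202 ###########:::::::::::::rrr..rrr:::::-----------------
204 ####################::::rrr..rrr::::------------------
206 ###################----::rrr:rr:-:::--    ------------
208 ###################- ---::::::----::--    ------------
210 ###################-  -------------:--     ------ ----
212 ###################-    --------------    ------- ----
214 ###################--             -----  -------------
216 ###################--             -----  --:----------
218 :::::---:::::---:::-              -----  -------------
220 --:::----:::----:::--              ----  -------------
222 ---:-----:::----:::--             -----  -------:-----
224 ---------:::-----::--    --rrrrrrrrrrr-   ------------
226 --------
[... 343 characters left out ...]
38 --##############...:----:::::::::::::::----::--       
240 -################..:-- --::::::::::::::-  --:---      
242 -################..:-- --::::::::::::::--  -:---      
244 -################..:-- --::::::::::::::--  ----       
246 -################..:--  -----------------  ----       
248 -################..:--              -----  ----       
250 #################..::----            --:-------       
252 ###################:::---            --:::-##--       
254 ###################:::---            ---:--##--       
256 ###################::-------        ------####--      
258 ###################::---------------------####--      
260 ###################::::#############::---#####--
```

Bushing has rolled off the strip and is hidden behind the blade from the side. Checking with the wrist camera.

>>> apply_moves(plan="0 0 0.04 0; 0 0 0.04 0; 0 0 0.03 0; -0.004 -0.04 0 0; -0.004 -0.04 0 0; -0.004 -0.045 0 0; 0 0 0 0; 0 0 0 0")

```text
time_s: 36.12
position: [0.6184, -0.2448, 0.2196]
orientation: [-3.141, -0.001, 1.449]
wrist_force: [0.4, 0.5, 0.8]
opening: 0.007
finger_force: 0.0
```

```bash
python3 -c "
from h import *
o=observe();print(o['position']);im,P=wrist('w18')
(bb,q),(b2,q2)=redbox(im);print(bb,b2,np.mean([onz(P,*p,.125) for p in q2],0))
S=.309;C=.951;F=feeder((.587,-.115,np.radians(-7)))
y0,z0=-112.35,69.8
pt=lambda x,y,z:F(46+x,y0+y*C-z*S,z0+y*S+z*C)
for n,p in dict(mid=(0,18,17.5),topL=(-13,18,35),topR=(13,18,35),back=(0,35.5,17.5),plate_top=(0,2.5,34)).items(): print(n,proj(P,pt(*p)).round(1))
asc(im,260,370,170,280,2,4)
s=find('s18')
"
```

```text
[ 0.61839032 -0.24484181  0.21962578]
(298, 230, 33, 30) (299, 245, 32, 15) [ 0.61675478 -0.25122887  0.125     ]
mid [314.4 203.5]
topL [297.3 213.8]
topR [331.5 213.8]
back [314.4 183.2]
plate_top [314.4 230.7]
170 ###########         --      ----    --     ####        
174 ###########-     -  ------------------     ####        
178 ###########      - -------------------     ####        
182 ############     - -----------------:-     ####        
186 ############     - -bbbbbbbbbbbbbbbbb-     ####        
190 ############     -  bbbbbbbBBBBbBbbbb-     ####        
194 ############     ---BBBBBBBBBBBBBBBBB      ####        
198 ############     -:-BBBBBBBBBBBBBBBBB     -:###        
202 ###########:     -:-BBBBBBBBBBBBBBBBB     -:###        
206 ###########.     -:-BBBBBBBBBBBBBBBBB     -:##         
210 ---------:..     -:-BBBBBBB               -.:-   --    
214 ---------:..-    -:-BBBBBBBBBBBBBBBBB     :.:----------
218 ---------:.:-    -:-BBBBBBBBBBBBBBBBB     :.:----------
222 ---------:..-    -::bbbbbbbbbbbbbbBBB     :.:----------
226 ---------:...:::::::::::::::::::::-----:::.
[... 177 characters left out ...]
 -:.:----------
242 -------------     --rrrrrrrrrrrrrrrr-     -------------
246 ::::::::::::-     -rrrrrrrrrrrrrrrrr-    --------------
250 #############     -rrrrrrrrrrrrrrrrr     -#############
254 #############     -rrrrrrrrrrrrrrrrr     ##############
258 #############     #?rrrrrrrrrrrrrrr?     ##############
262 #############     ##################     ##############
266 #######################################################
270 #######################################################
274 ###################rrrrrrr:###:rrrrrrr#################
278 ##################:rrrrrrr..#..rrrrrrr:################
[]
home mid -> [361.07906246 232.27658731] strip y-22 -> [359.07882628 205.94683798]
```

The bushing lies square against the blade, at v 184–225 against a predicted back edge at 183. The blade has not moved and the arm is clear, so I'll hand in.

```bash
python3 -c "
from station import order; print(order.job_done())"
```

```text
the job is handed in; nothing more can be done
None
```

The job is handed in: the blade is home in the slot and released. The bushing was stood on the deck, tipped over the lip and rolled down. It rests square against the blade with the robot clear, at about 36 s of the 72 s allowed.

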